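# Clear oversize lids from a jammed lid-feed chute

## Robot

A 6-joint arm with a two-finger parallel gripper is mounted at the origin on a cart in front of the work surface, level with it; the furniture and walls round the work are solid. World frame = base frame: x ahead of the robot, y to its left, z up, the work surface at z = 0. Lengths are in mm, angles in rad, forces in N, time in s.
With the tool pointing down it reaches from about 350 to 875 mm from the base axis. Payload 4.2 kg.
Tool frame: the origin (TCP) lies midway between the tips of the shut fingers; the grasp point (between the pads) lies arm.grip_depth behind it (arm.grip_depth is the distance from the TCP to the grasp point, in mm); z points along the fingers, y is the direction in which the jaws open and shut (so a half turn about z gives the same grasp; the last joint's range is limited). The gripper opens to 85 mm and grips with 20 to 120 N. Pads are 22 mm wide; open, the fingers measure 114 mm over their backs; the gripper's body (76 mm by 85 mm) begins 54 mm behind the grasp point. The pads swing forward as they close: fully open they stand 13 mm farther back than shut.
Start: joints at [1.466, 0.385, 0.008, 0, -1.194, -0.259], TCP at [222.36, 584.085, 231.312] pointing down, gripper open.
Joint ranges: [-3.14, 3.14], [-1.21, 2.06], [-1.07, 1.41], [-3.16, 2.05], [-2.99, -0.16], [-3.1, 3.1]. Speed limits (rad/s): [2.79, 2.79, 3.14, 3.14, 3.14, 3.14].

## Interface

Orientations are given as a unit quaternion [x, y, z, w].
In Python, from bench import arm gives the robot as it stands.
- The arm moves only by the tool play_rows, never from a script. Its argument "motion" is one flat list of numbers, 7 for each row, row after row: the opening in per cent of the stroke, from 0 (shut) to 100 (fully open), then the shift along the world's x, y, z in cm, then the turn, a rotation vector about the world's x, y, z in degrees. A call has 1 to 5 rows; each row is the pose to reach, as a shift and turn from the pose commanded when the call began; what a row does not reach only later rows make up. A row lasts 1/8 s, in which the tool goes at most 62.5 mm and 10.7 degrees, less where a joint would pass 70% of its speed; a pose out of reach is approached as far as the arm can. A call with a gripper value outside its range is refused whole. The fingers move at their own pace and stop on an object; the grip force is fixed at half the most. Time passes only in rows, so rows that repeat a pose let the fingers close. It gives the time, the measured TCP pose, the force and the opening at its end, in the units of the state.
- arm.read_state(): the state, without advancing time (a new reading comes with each control period).
- arm.get_image(name): name is "scene" or "top" or "wrist"; returns (picture, depth): 420x560x3 uint8, red, green, blue; 420x560 float32, mm along the optical axis (not along the pixel's ray), 0 where there is no reading.
- arm.camera_info(name): a dict with "fovy" (degrees; the focal length in pixels is half the picture's height over the tangent of half this angle, whatever the lens; pixels are square), "cx", "cy" (the principal point, pixels), "R" (3x3) and "t" (3): a world point X has camera coordinates R X + t. Camera axes: x right, y down, z forward; pixel columns grow to the right and rows downward; lengths in mm; the calibration is good to about 2 mm. A picture is of the moment at which its call begins: read the wrist's pose just before it. camera_info takes no time and is no camera call; for the wrist camera it gives the pose at the moment of the call.
- arm.job_done(): hands the job in, once; it reports no verdict.
Trained networks look in the newest picture that a camera, given by its name, has taken for a name from the list of things; names that differ only in an ending like _2 or _b are one class to them, and where a whole thing is asked for, a point or a joint stands for the part that bears it (a point fixed in the world has none). Each returns a list of dicts, best first, with "confidence" (0 to 1); they miss things now and then, are a little off and sometimes report something else, mostly with a low value. They report only what shows in the picture. A call takes as long as a camera call.
- arm.outline_of(thing, camera): "mask" (420x560 bool, what is visible of it) and "extent" ([left, top, width, height] in pixels, round what is visible of it).
- arm.place_of(thing, camera): "uv" ([column, row] in pixels: a listed point, or the origin of a listed thing).
The state is a dict: "clock": time; "joints": joint angles; "joint_vel": joint speeds; "joint_efforts": joint torques, N m; "position": TCP position; "ee_rot": TCP orientation; "contact_force": force on the tool from outside, world axes, zero at the start; "wrist_torque": the same for the moment, N m; "gripper_width": finger opening in mm.
Only numpy, scipy, OpenCV 4.12 (cv2) and the standard library are available. Lean on these libraries where they do the work, as an engineer would, in place of code of your own. Each camera call takes 0.05 s, during which the arm holds its last target.

## Task

The jar-lid chute has jammed: two oversize lids from the last run got mixed in with the three small ones, and the first is stuck under the flip-over guard at the mouth of the low top rail. Swing the guard right over onto the rail, lift out each big lid as it comes up against the rail and put it in the grey reject bin so that the small lids behind can roll down to the end stop, then swing the guard back until it is fully shut. Keep the small lids in the chute and do not disturb the spray bottle, the sample pot or the tape roll.

Things in the scene. Friction and masses are not known exactly. Their poses are not given: they have to be found in the camera images.
- chute: Fixed steel lid chute on a 64 x 430 mm base plate. Origin on the bench below rail_mouth. +y points (level) up the lane, +x across it, +z up. The lane is a straight slot that rises towards +y at 0.244 rad: inside 15 mm wide, walls 24 mm high, 3 mm thick, open on top; ends 310 mm up the slope. Lids stand on edge in it and roll down. Heights in 'above the floor' are square to the slope.
- rail_mouth (a point): Point on the lane floor 74 mm above the origin, slope position 0. From 2 to 160 mm down the slope from here a fixed rail 16 mm wide covers the lane, 53 (underside) to 59 mm above the floor: 48 mm lids roll under it, 70 mm lids stop against its upper end. Brackets and hinge ears beside the lane, to 14 mm either side and 68 mm above the floor, stand 6 to 26 and 138 to 158 mm down.
- jam_point (a point): Point fixed in the chute: centre of a 70 mm lid that rests on the lane floor against the upper end of the top rail (30 mm up the slope, 35 mm above the floor). With the guard open, the big lid at the head of the queue rolls to here within about 1 s and rests.
- stop_point (a point): Point fixed in the chute: middle of the end stop's face, 160 mm down the slope, 24 mm above the floor. Three small lids at rest in a row stand 24, 72 and 120 mm up the slope from it.
- guard (a joint): Guard angle, rad: 0 = fully shut, along the lane over the queue; 2.95 = swung right over, lying above the rail. Gravity holds it at either end (it tips over near 1.4); hardly any friction, 70 g. It starts propped on the first big lid. A channel 24 mm wide, 100 mm long, open below; its 19 mm sides cover the lid's faces, so the lid can be gripped only with the guard swung over.
- guard_handle (a point): Middle of the guard's cross handle at its free end: a level round bar across the lane (chute x), 13 mm thick, 104 mm long over all, black plastic either side of the 24 mm wide guard; grip one side about 35 mm from the middle. Moves on an arc of 118 mm radius about guard_hinge.
- guard_hinge (a point): Middle of the guard's hinge axis, fixed in the chute, 12 mm down the slope and 64 mm above the floor; the axis is chute x. Opening lifts the handle and carries it over towards chute -y.
- big_lid_a_center (a point): Centre of the first oversize lid: white metal jar lid with a gold inside, 70 mm diameter, 12 mm thick, about 30 g, standing on edge in the lane (its x axis is the lid's axis, across the lane). It starts first in the queue, under the guard.
- big_lid_b_center (a point): Centre of the second oversize lid, same as the first; it starts third in the queue, and rolls down to jam_point once the first is gone and the guard is open.
- lid_a_center (a point): Centre of a small lid: same make as the big ones, 48 mm diameter, 12 mm thick, on edge in the lane; starts second in the queue.
- lid_b_center (a point): Centre of a small lid (48 mm), starts fourth in the queue.
- lid_c_center (a point): Centre of a small lid (48 mm), starts fifth and last in the queue.
- reject_bin: Grey plastic open bin, fixed, empty: 110 x 150 x 62 mm outside (x, y, z), walls and floor 3 mm. Origin under its centre on the bench. It stands in front of the chute, to the left or to the right; the spray bottle stands on the other side.
- bottle_center (a point): Point 100 mm up in the spray bottle, 56 x 119 x 264 mm tall, standing on the bench.
- pot_center (a point): Centre of the sample pot with screw lid, 50 mm diameter, 66 mm tall, standing on the bench in front of the chute.
- tape_center (a point): Centre of the tape roll, 100 mm diameter, 25 mm high, lying on the bench behind the chute's lower end.

How it is judged:
By the outcome, as a careful person would: the job done as asked, in the order asked, and still so for the second after the job is handed in, with the robot touching nothing.
It also fails if it takes over 69 s, if anything falls off the work surface, if the arm or the gripper's body presses on something with over 40 N, if the wrist force passes 120 N, or if a joint passes its speed limit or range.

## Working session

There is one attempt and no reset: what is moved stays moved. The work goes in short steps, Python scripts to look and compute and a tool call to move; the robot and the scene stay as the last step left them, time stands still between calls to the robot, and variables do not carry over. Pictures are saved under pics/ and viewed, and the job is handed in when it is done.

Besides the shell and the picture viewer there is one more tool, called after ">>>" as name(argument=value, ...), one argument or row to a line, values as JSON. play_rows: Moves the arm, as the interface text tells. Its arguments: {"type":"object","properties":{"motion":{"type":"array","items":{"type":"number"}}},"required":["motion"]}

```bash
ls; mkdir -p pics; cat > h.py <<'E'
from bench import arm
import numpy as np, cv2
def snap(cam,fn):
    im,d=arm.get_image(cam); cv2.imwrite('pics/'+fn+'.png',im[:,:,::-1]); np.save('pics/'+fn+'.npy',d); return im,d
def K(cam):
    c=arm.camera_info(cam); f=210/np.tan(np.radians(c['fovy'])/2); return f,c['cx'],c['cy'],np.array(c['R']),np.array(c['t'])
def w(cam,u,v,z):
    f,cx,cy,R,t=K(cam); return R.T@(np.array([(u-cx)/f*z,(v-cy)/f*z,z])-t)
def proj(cam,X):
    f,cx,cy,R,t=K(cam); p=R@np.array(X)+t; return cx+f*p[0]/p[2],cy+f*p[1]/p[2],p[2]
def cloud(cam,d):
    f,cx,cy,R,t=K(cam); v,u=np.mgrid[:420,:560]; P=np.stack([(u-cx)/f*d,(v-cy)/f*d,d],-1)-t; return P@R
E
python3 - <<'E'
from h import *
np.set_printoptions(precision=2,suppress=True)
print(arm.read_state(), arm.grip_depth)
for c in ['scene','top','wrist']:
    snap(c,c+'0'); print(c,arm.camera_info(c))
E
```

```text
pics
{'clock': 0.0, 'joints': array([ 1.47,  0.39,  0.01, -0.  , -1.19, -0.26]), 'joint_vel': array([-0.,  0., -0., -0., -0.,  0.]), 'joint_efforts': array([ -0.  , -39.23,  18.84,   4.19,  -0.  ,   0.  ]), 'position': array([222.18, 583.55, 230.22]), 'ee_rot': array([ 0.98, -0.18, -0.  ,  0.  ]), 'contact_force': array([-0.49, -0.53,  0.56]), 'wrist_torque': array([ 0.01,  0.01, -0.01]), 'gripper_width': 85.40666641993103} 18.700000000000003
scene {'fovy': 42.19439684258652, 'cx': 289.1801096310098, 'cy': 210.70354704224764, 'R': array([[-0.66, -0.75,  0.01],
       [-0.5 ,  0.43, -0.75],
       [ 0.56, -0.5 , -0.66]]), 't': array([ 430.87,  345.82, 1191.12])}
top {'fovy': 50.45905384548916, 'cx': 279.555478045566, 'cy': 210.0466280849635, 'R': array([[-0.01, -1.  , -0.01],
       [-0.99,  0.02, -0.15],
       [ 0.15,  0.01, -0.99]]), 't': array([  82.28,  610.38, 1131.62])}
wrist {'fovy': 58.793772888305604, 'cx': 281.0957968795856, 'cy': 205.96473539585975, 'R': array([[-0.36, -0.93,  0.  ],
       [-0.89,  0.34,  0.31],
       [-0.29,  0.11, -0.95]]), 't': array([623.48, -40.26, 380.07])}
```

View pics/scene0.png

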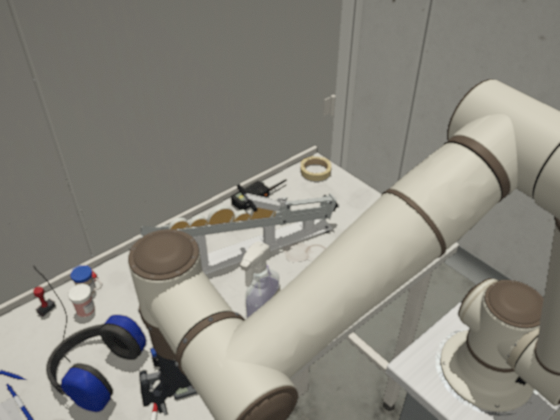

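View pics/top0.png

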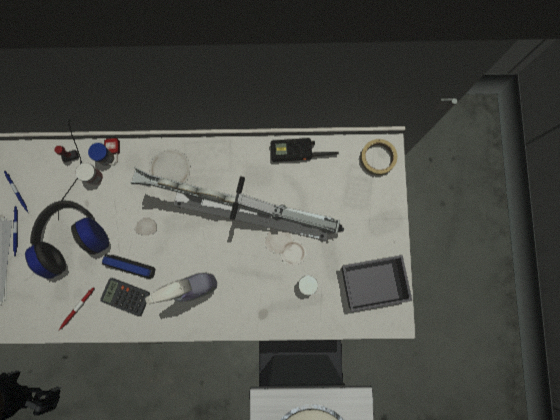

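```bash
python3 - <<'E'
from h import *
for c in ['scene','top']:
    im,d=arm.get_image(c)
    for n in ['rail_mouth','jam_point','stop_point','guard_handle','guard_hinge','big_lid_a_center','lid_a_center','chute','reject_bin','bottle_center','pot_center','tape_center']:
        r=arm.place_of(n,c)
        for q in r[:5]:
            u,v=q['uv']; z=d[int(v),int(u)] if 0<=v<420 and 0<=u<560 else 0
            print(c,n,np.round(q['uv'],1),round(q['confidence'],2),np.round(w(c,u,v,z),0), int(z))
E
```

```text
scene rail_mouth [276.7 221.7] 0.59 [591. 100.  84.] 1415
scene jam_point [264.2 213.3] 0.87 [611. 125. 114.] 1395
scene stop_point [326.6 210.1] 0.84 [551. -43.  69.] 1475
scene stop_point [246.6 196.6] 0.15 [621. 170. 188.] 1329
scene guard_handle [246.2 197.3] 0.72 [617. 174. 191.] 1322
scene guard_hinge [285.5 202.8] 0.9 [585.  75. 139.] 1388
scene big_lid_a_center [265.7 213. ] 0.6 [611. 120. 112.] 1398
scene lid_a_center [241.2 216.3] 0.56 [628. 185. 127.] 1365
scene chute [273.4 239.2] 0.67 [595. 108.  22.] 1455
scene bottle_center [257.7 297. ] 0.59 [388. 323. 142.] 1152
scene bottle_center [248.3 198.1] 0.33 [611. 172. 191.] 1320
scene tape_center [317.4 169.1] 0.68 [ 762. -213.    3.] 1721
top rail_mouth [239.5 201.3] 0.71 [612. 166. 186.] 1043
top rail_mouth [270.8 213.3] 0.69 [590.  94. 136.] 1088
top jam_point [265.7 207.3] 0.91 [603. 106. 146.] 1080
top jam_point [239.6 199.6] 0.7 [616. 165. 189.] 1041
top jam_point [373.3 157.7] 0.66 [ 762. -191.    3.] 1244
top stop_point [331.  224.3] 0.71 [566. -57.  93.] 1127
top stop_point [305.2 288. ] 0.28 [408.  11.  65.] 1130
top guard_handle [237.6 197.1] 0.97 [622. 170. 187.] 1043
top guard_hinge [279.3 207.1] 0.84 [604.  73. 143.] 1083
top guard_hinge [332.5 226.5] 0.29 [560. -60.  95.] 1123
top big_lid_a_center [274. 213.] 0.42 [589.  86. 147.] 1078
top lid_a_center [234.3 200.1] 0.54 [623. 182. 146.] 1084
top chute [270.2 215.6] 0.71 [590.  97.  99.] 1125
top reject_bin [371.8 284.3] 0.8 [ 414. -171.   -1.] 1195
top reject_bin [232.3 202.2] 0.48 [618. 188. 141.] 1088
top bottle_center [189.9 286.4] 0.62 [418. 270. 228.] 972
top pot_center [306.8 284.4] 0.53 [417.   7.  65.] 1131
top pot_center [164.2 183.3] 0.27 [658. 343. 186.] 1051
top tape_center [375.4 156.5] 0.67 [ 768. -199.   -5.] 1253
```

```bash
python3 - <<'E'
from h import *
np.set_printoptions(precision=2,suppress=True)
ds=[];ims=[]
for i in range(4):
    im,d=arm.get_image('top'); d=d.copy(); d[d==0]=np.nan; ds.append(d)
d=np.nanmedian(ds,0); P=cloud('top',d)
np.save('topP.npy',P)
m=(P[...,2]>40)&(P[...,0]>500)&(P[...,0]<720)&(P[...,1]>-100)&(P[...,1]<450)
Q=P[m]
# robust line fit in xy
from scipy.optimize import least_squares
sel=Q[np.abs(Q[:,1]-168)>25]
r=least_squares(lambda p:(sel[:,0]-p[0]-p[1]*sel[:,1])/np.hypot(1,p[1]),[590,.2],loss='soft_l1',f_scale=5)
print(r.x,len(sel))
yaw=-np.arctan(r.x[1]) # chute +y=( -sin yaw, cos yaw)
a=np.array([-np.sin(yaw),np.cos(yaw)]); print('yaw',yaw)
n=np.array([np.cos(yaw),np.sin(yaw)])
s=(Q[:,:2]-[r.x[0],0])@a; l=(Q[:,:2]-[r.x[0],0])@n
for s0 in range(-100,460,10):
    k=(s>=s0)&(s<s0+10)
    if k.sum()>2: print(s0,k.sum(),np.percentile(l[k],[2,25,50,75,98]),np.percentile(Q[k,2],[2,25,50,75,98]))
im=cv2.imread('pics/top0.png'); cv2.imwrite('pics/topcrop.png',cv2.resize(im[150:260,120:360],None,fx=3.3,fy=3.3,interpolation=cv2.INTER_CUBIC))
im=cv2.imread('pics/scene0.png'); cv2.imwrite('pics/scenecrop.png',cv2.resize(im[150:300,150:360],None,fx=3.8,fy=3.8,interpolation=cv2.INTER_CUBIC))
E
```

```text
[574.93   0.25] 2346
yaw -0.24300506827355273
-100 7 [-0.76  0.7   2.4   4.35  7.14] [58.03 58.37 59.   60.32 60.57]
-90 22 [-6.46 -1.72  2.49  6.59 11.7 ] [58.46 71.52 72.99 74.04 75.94]
-80 45 [-13.37  -6.12   1.94  11.28  19.51] [71.39 93.06 94.97 95.43 96.43]
-70 56 [-13.45  -9.03  -1.59   8.43  16.89] [52.26 79.78 90.65 92.21 95.42]
-60 55 [-12.92  -9.14   1.77  10.08  18.6 ] [43.36 91.28 93.96 95.13 97.74]
-50 51 [-12.97  -9.5   -0.64   6.94  16.56] [48.65 73.91 95.76 97.37 99.54]
-40 37 [-9.73 -5.54 -1.11  4.45 10.32] [ 42.3   66.67  98.71 100.2  101.99]
-30 39 [-7.48 -3.79  0.95  4.78 10.18] [ 40.56  65.71 100.86 102.55 103.65]
-20 41 [-7.38 -4.54 -0.06  3.92 10.66] [ 41.35  67.95 103.93 105.51 107.29]
-10 42 [-7.38 -4.65  0.39  4.32 10.1 ] [ 45.5   68.67 106.23 107.85 109.49]
0 42 [-7.59 -4.43  0.62  4.23 10.1 ] [ 47.83  75.07 108.44 109.76 110.88]
10 40 [-7.73 -4.88 -0.1   4.63 10.02] [ 50.61  75.93 111.19 112.66 114.23]
20 43 [-7.66 -4.14  0.72  4.56 10.24] [ 51.61  71.05 113.48 115.25 116.84]
30 42 [-7.57 -4.38  0.61  4.4  10.38] [ 55.07  80.75 115.53 117.12 118.96]
40 42
[... 2460 characters left out ...]
 -6.06 -0.37  2.7  12.81] [139.97 150.73 165.27 180.51 183.75]
370 30 [-8.87 -7.65 -1.98  6.17 12.8 ] [143.81 154.41 166.48 169.32 177.39]
380 39 [-8.45 -6.54  3.01  9.79 12.4 ] [142.51 144.59 156.42 168.02 171.39]
390 43 [-10.39  -6.89   3.49   9.45  12.71] [143.15 145.24 147.85 168.39 172.98]
400 52 [-12.24  -9.08   2.29   9.81  14.43] [145.27 146.82 148.46 162.12 174.22]
410 61 [-13.48  -9.63   2.17  10.14  15.89] [147.76 149.7  150.94 167.   177.21]
420 63 [-15.7   -5.31   2.7   11.94  18.19] [149.53 151.86 153.63 172.   179.18]
430 63 [-17.05  -4.85   3.97  12.28  19.03] [152.56 153.95 155.28 157.78 180.54]
440 11 [-15.41  -3.15   2.97   9.7   15.73] [155.14 155.44 156.11 156.56 158.24]
```

View pics/wrist0.png

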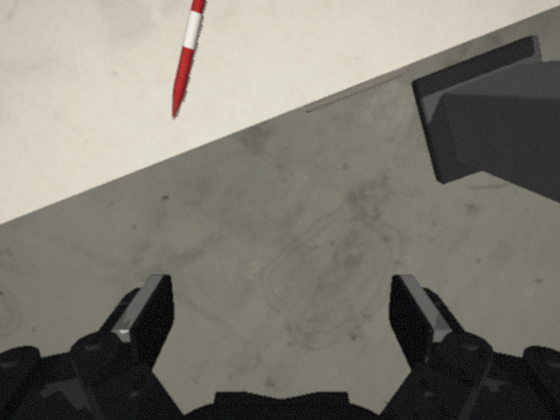

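View pics/topcrop.png

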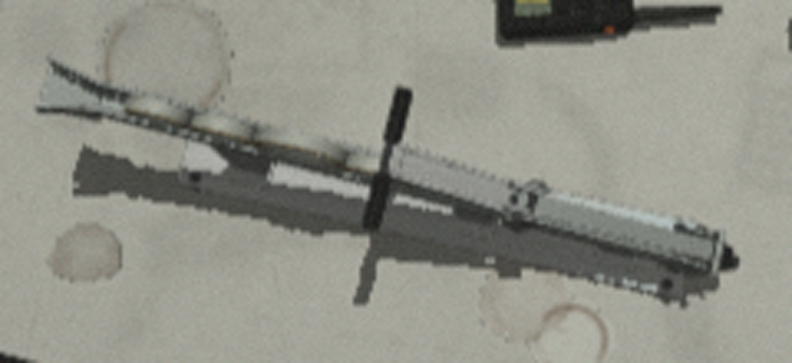

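View pics/scenecrop.png

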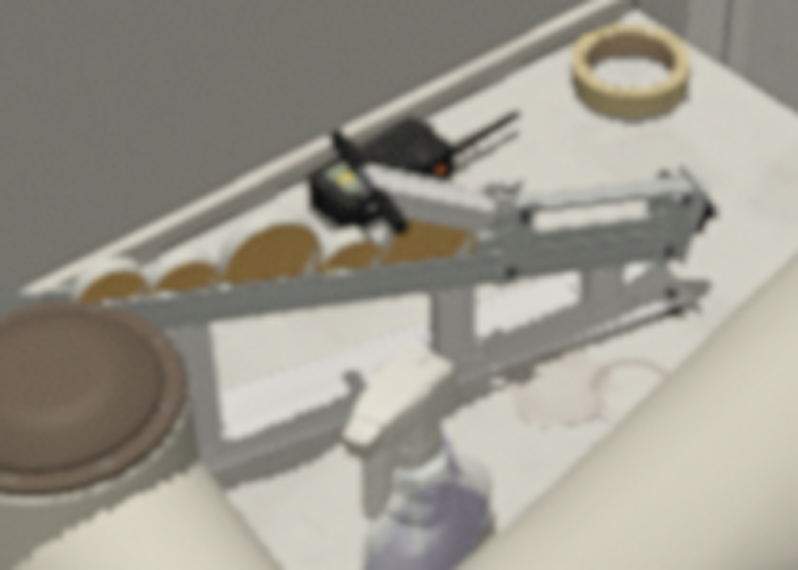

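>>> play_rows(
  motion=[50,1,-1,5.5,0,0,2,50,3,-2,11,0,0,4,50,6,-5,15,0,0,6.8,50,10,-8,17,0,0,6.8,50,14,-12,17,0,0,6.8],
)

```text
clock: 2.28
position: [363.6, 463.9, 403.5]
ee_rot: [0.993, -0.122, 0.001, -0.002]
contact_force: [1.1, 1.0, -0.5]
gripper_width: 42.8
```

```bash
python3 - <<'E'
from h import *
np.set_printoptions(precision=3,suppress=True)
s=arm.read_state(); print(s['clock'],s['position'],s['ee_rot'],s['joints'])
snap('scene','scene1')
E
```

```text
2.275 [363.582 463.853 403.473] [ 0.993 -0.122  0.001 -0.002] [ 1.181  0.258  0.245  0.    -1.553  0.146]
```

View pics/scene1.png

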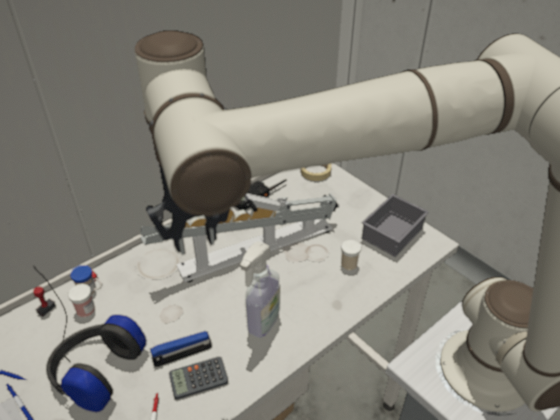

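>>> play_rows(
  motion=[35,5,-5,0,0,0,0,35,9,-10.5,0,0,0,0,35,13,-16,-1,0,0,0,35,17.5,-21.5,-2,0,0,0,35,22,-27,-3,0,0,0],
)

```text
clock: 2.95
position: [559.4, 221.8, 376.6]
ee_rot: [0.993, -0.122, 0.0, -0.0]
contact_force: [1.1, 0.3, 0.1]
gripper_width: 30.1
```

```bash
python3 - <<'E'
from h import *
np.set_printoptions(precision=3,suppress=True)
s=arm.read_state(); print(s['clock'],s['position'],s['ee_rot'],s['joints'])
im,d=snap('wrist','wrist1')
for n in ['rail_mouth','jam_point','guard_handle','guard_hinge','big_lid_a_center','lid_a_center','chute']:
        r=arm.place_of(n,'wrist')
        for q in r[:3]:
            u,v=q['uv']; z=d[int(v),int(u)] if 0<=v<420 and 0<=u<560 else 0
            print(n,np.round(q['uv'],1),round(q['confidence'],2),np.round(w('wrist',u,v,z),0), int(z))
E
```

```text
2.95 [559.351 221.816 376.646] [ 0.993 -0.122  0.    -0.   ] [ 0.646  0.285  0.218  0.    -1.503  0.68 ]
rail_mouth [379.   94.6] 0.84 [605. 111. 154.] 349
rail_mouth [460.7 211.8] 0.51 [429.  13.  65.] 478
jam_point [367.   94.7] 0.65 [608. 126. 163.] 340
jam_point [424.   89.9] 0.47 [597.  66. 136.] 364
guard_handle [318.6  97.4] 0.61 [617. 174. 188.] 317
guard_hinge [422.2  90.2] 0.63 [596.  70. 136.] 366
lid_a_center [295.8  96. ] 0.8 [621. 194. 145.] 359
lid_a_center [380.5  92.4] 0.42 [606. 116. 154.] 350
chute [361.5  90.7] 0.86 [612. 136. 167.] 337
chute [184.3  95.4] 0.48 [647. 291. 173.] 333
```

View pics/wrist1.png

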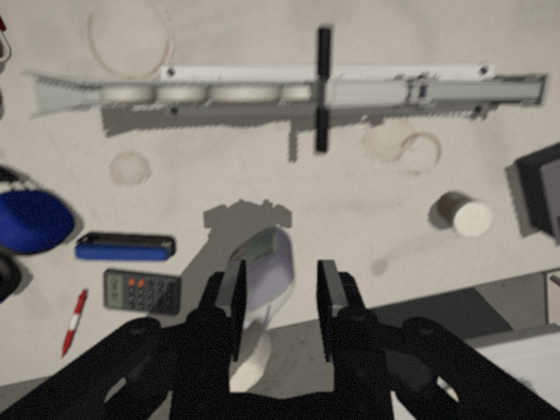

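```bash
python3 - <<'E'
from h import *
from scipy.optimize import least_squares
np.set_printoptions(precision=2,suppress=True)
c0=arm.camera_info('wrist')
d=np.median([arm.get_image('wrist')[1] for _ in range(3)],0); d[d==0]=np.nan
P=cloud('wrist',d); print(arm.read_state()['position'],arm.camera_info('wrist')['t']-c0['t'])
m=(P[...,2]>40)&(P[...,0]>480)&(P[...,0]<760)&(P[...,1]>-110)&(P[...,1]<480)
v,u=np.mgrid[:420,:560]; m&=(v<165)
Q=P[m]
yaw=-.243
for it in range(3):
    a=np.array([-np.sin(yaw),np.cos(yaw)]);n=np.array([np.cos(yaw),np.sin(yaw)])
    s=Q[:,:2]@a-0; l=Q[:,:2]@n
    mid=[];
    for s0 in range(130,360,4):
        k=(s>=s0)&(s<s0+4)&(Q[:,2]>110)
        if 300<s0 or s0<-999:pass
    break
z=Q[:,2]
for s0 in range(30,560,6):
    k=(s>=s0)&(s<s0+6)
    if k.sum()>2: print(s0,k.sum(),np.percentile(l[k],[1,50,99]),np.percentile(z[k],[2,50,75,98]))
h=(z>175)&((np.abs(l-545+0)>0))
hh=Q[(z>170)&(np.abs(Q[:,1]-170)<40)]
ss=hh[:,:2]@a; ll=hh[:,:2]@n
for l0 in range(480,640,8):
    k=(ll>=l0)&(ll<l0+8)
    if k.sum()>3: print('h',l0,k.sum(),np.percentile(ss[k],[2,50,98]),np.percentile(hh[k,2],[50,95]))
E
```

```text
[557.94 224.49 377.01] [-0.13 -0.01  0.01]
60 121 [544.67 561.45 577.81] [95.51 96.69 97.15 98.01]
66 338 [544.43 561.96 578.01] [75.31 92.68 94.53 97.36]
72 215 [544.34 564.55 578.02] [51.21 73.31 94.14 95.7 ]
78 192 [544.45 561.44 577.84] [41.4  95.34 96.11 97.19]
84 151 [545.22 562.49 577.89] [52.25 96.48 97.35 98.45]
90 225 [544.8  561.48 578.01] [48.84 85.68 98.38 99.95]
96 161 [547.24 562.51 574.73] [ 47.06  68.01 100.4  101.65]
102 109 [547.99 561.51 574.83] [ 41.78 101.69 102.13 103.05]
108 100 [550.08 561.52 572.15] [ 68.23 103.19 103.85 104.64]
114 100 [550.11 561.53 572.13] [ 69.62 104.73 105.24 106.12]
120 100 [550.19 561.55 572.11] [ 71.18 106.16 106.72 107.53]
126 103 [550.23 561.56 572.09] [ 73.05 107.66 108.26 109.15]
132 103 [550.27 561.58 572.06] [ 74.31 109.16 109.75 110.57]
138 102 [550.33 561.59 572.04] [ 75.98 110.69 111.35 112.26]
144 105 [550.38 561.6  572.02] [ 77.17 112.2  112.73 113.7 ]
150 105 [550.44 561.62 572.  ] [ 78.54 113.82 114.44 115.21]
156 105 [550.48 561.63 571.97] [ 80.31 115.39 115.78 116.48]
162 103 [550.56 561.64 571.95] [ 81.84 116.72 117.2
[... 4017 characters left out ...]
1 167.83 180.43]
h 504 52 [309.88 315.56 321.23] [191.75 192.79]
h 512 131 [309.16 315.67 321.27] [191.79 193.07]
h 520 127 [309.49 315.84 320.9 ] [191.93 193.16]
h 528 144 [308.72 315.46 321.09] [191.84 193.24]
h 536 137 [309.2  315.67 321.22] [191.86 193.18]
h 544 258 [282.03 310.32 320.66] [187.86 192.51]
h 552 384 [282.91 302.2  318.62] [182.97 190.45]
h 560 376 [282.86 302.44 318.53] [182.89 190.46]
h 568 304 [282.36 306.84 320.65] [185.73 192.36]
h 576 160 [308.93 315.78 321.55] [191.5  193.16]
h 584 163 [309.47 315.72 321.47] [191.74 193.04]
h 592 158 [309.79 315.98 321.24] [191.81 193.15]
h 600 176 [309.15 315.6  321.41] [191.69 193.26]
h 608 87 [309.65 315.72 321.59] [191.53 192.86]
```

>>> play_rows(
  motion=[40,1,-1.5,-3,0,0,0,40,2,-3,-7,0,0,0,40,2.85,-4.5,-11,0,0,0,40,2.85,-4.5,-14,0,0,0,40,2.85,-4.5,-14,0,0,0],
)

```text
clock: 4.12
position: [585.6, 178.3, 234.2]
ee_rot: [0.993, -0.122, -0.002, 0.002]
contact_force: [-0.0, 0.0, 1.0]
gripper_width: 33.9
```

```bash
python3 - <<'E'
from h import *
np.set_printoptions(precision=3,suppress=True)
s=arm.read_state(); print(s['clock'],s['position'],s['ee_rot'],s['contact_force'])
im,d=snap('wrist','wrist2')
E
```

```text
4.125 [585.578 178.285 234.176] [ 0.993 -0.122 -0.002  0.002] [-0.004  0.004  1.035]
```

View pics/wrist2.png

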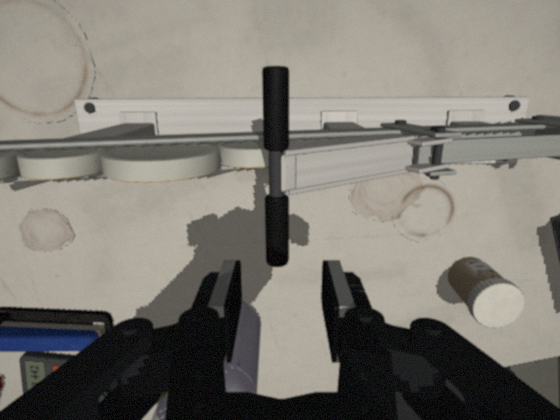

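>>> play_rows(
  motion=[40,0,0,-2.5,0,0,0,40,0,0,-5,0,0,0,40,0,0,-6.8,0,0,0,0,0,0,-6.8,0,0,0,0,0,0,-6.8,0,0,0],
)

```text
clock: 4.8
position: [587.7, 179.6, 170.6]
ee_rot: [0.993, -0.122, 0.001, -0.001]
contact_force: [-2.3, 2.2, 0.3]
gripper_width: 10.8
```

>>> play_rows(
  motion=[0,0,0,0,0,0,0,0,0,0,0,0,0,0],
)

```text
clock: 5.05
position: [587.7, 179.8, 170.2]
ee_rot: [0.993, -0.122, 0.001, -0.001]
contact_force: [-2.5, 4.9, 2.9]
gripper_width: 11.2
```

```bash
python3 - <<'E'
from h import *
np.set_printoptions(precision=3,suppress=True)
s=arm.read_state(); print(s['clock'],s['position'],s['ee_rot'],s['contact_force'],s['gripper_width'])
im,d=snap('wrist','wrist3')
E
```

```text
5.05 [587.725 179.763 170.246] [ 0.993 -0.122  0.001 -0.001] [-2.511  4.885  2.938] 11.206683212359714
```

View pics/wrist3.png

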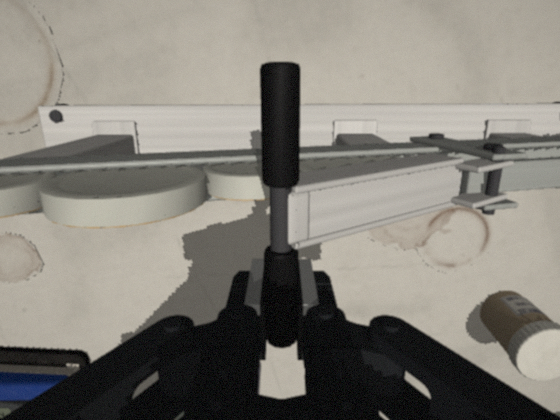

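```bash
python3 - <<'E'
import numpy as np
th=np.radians(np.linspace(26.4,183,17))
p=np.c_[118*np.cos(th),118*np.sin(th)]/10
for i0 in (0,5,10,15):
    print([(round(.2406*(q-p[i0])[0],2),round(.9706*(q-p[i0])[0],2),round((q-p[i0])[1],2)) for q in p[i0+1:i0+6]])
E
```

```text
[(np.float64(-0.25), np.float64(-1.02), np.float64(1.72)), (np.float64(-0.57), np.float64(-2.3), np.float64(3.24)), (np.float64(-0.95), np.float64(-3.81), np.float64(4.51)), (np.float64(-1.37), np.float64(-5.52), np.float64(5.5)), (np.float64(-1.82), np.float64(-7.36), np.float64(6.17))]
[(np.float64(-0.48), np.float64(-1.93), np.float64(0.34)), (np.float64(-0.96), np.float64(-3.88), np.float64(0.34)), (np.float64(-1.44), np.float64(-5.81), np.float64(-0.0)), (np.float64(-1.9), np.float64(-7.65), np.float64(-0.68)), (np.float64(-2.32), np.float64(-9.35), np.float64(-1.66))]
[(np.float64(-0.38), np.float64(-1.51), np.float64(-1.27)), (np.float64(-0.69), np.float64(-2.8), np.float64(-2.79)), (np.float64(-0.94), np.float64(-3.81), np.float64(-4.51)), (np.float64(-1.12), np.float64(-4.53), np.float64(-6.38)), (np.float64(-1.22), np.float64(-4.92), np.float64(-8.36))]
[(np.float64(-0.02), np.float64(-0.06), np.float64(-2.01))]
```

>>> play_rows(
  motion=[0,-0.25,-1.0,1.7,0,0,0,0,-0.57,-2.3,3.25,0,0,0,0,-0.95,-3.8,4.5,0,0,0,0,-1.37,-5.5,5.5,0,0,0,0,-1.82,-7.36,6.17,0,0,0],
)

```text
clock: 5.72
position: [570.3, 107.6, 235.2]
ee_rot: [0.993, -0.121, 0.004, -0.004]
contact_force: [-5.4, 9.2, 8.6]
gripper_width: 10.6
```

>>> play_rows(
  motion=[0,-0.48,-1.93,0.3,0,0,0,0,-0.96,-3.88,0.3,0,0,0,0,-1.44,-5.81,0,0,0,0,0,-1.9,-7.65,-0.7,0,0,0,0,-2.32,-9.35,-1.66,0,0,0],
)

```text
clock: 6.35
position: [547.3, 10.2, 215.1]
ee_rot: [0.993, -0.122, 0.003, -0.0]
contact_force: [6.5, 0.8, 1.8]
gripper_width: 10.7
```

```bash
python3 - <<'E'
from h import *
np.set_printoptions(precision=3,suppress=True)
s=arm.read_state(); print(s['clock'],s['position'],s['ee_rot'],s['contact_force'],s['gripper_width'])
snap('scene','scene4')
E
```

```text
6.35 [547.291  10.198 215.094] [ 0.993 -0.122  0.003 -0.   ] [6.525 0.801 1.783] 10.734859042720885
```

View pics/scene4.png

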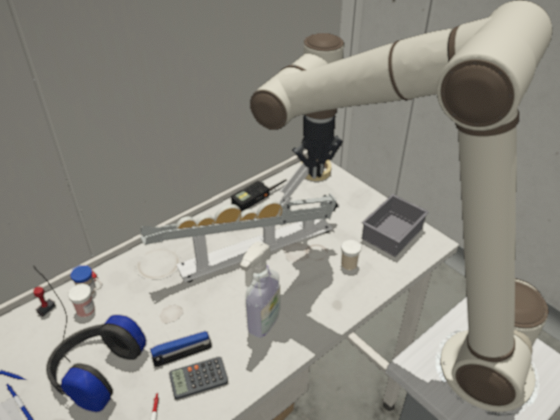

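>>> play_rows(
  motion=[0,-0.38,-1.51,-1.27,0,0,0,0,-0.69,-2.8,-2.79,0,0,0,0,-0.94,-3.81,-4.51,0,0,0,0,-1.12,-4.53,-6.38,0,0,0,0,-1.22,-4.92,-8.36,0,0,0],
)

```text
clock: 7.02
position: [536.2, -36.7, 129.6]
ee_rot: [0.992, -0.123, 0.003, -0.002]
contact_force: [6.8, 10.3, -0.3]
gripper_width: 10.9
```

>>> play_rows(
  motion=[0,-0.02,-0.06,-1,0,0,0,0,-0.02,-0.06,-2,0,0,0],
)

```text
clock: 7.28
position: [539.0, -37.2, 123.7]
ee_rot: [0.993, -0.119, 0.008, -0.0]
contact_force: [-7.1, 8.0, 49.9]
gripper_width: 10.6
```

```bash
python3 - <<'E'
from h import *
np.set_printoptions(precision=3,suppress=True)
s=arm.read_state(); print(s['clock'],s['position'],s['ee_rot'],s['contact_force'],s['gripper_width'])
snap('wrist','wrist5')
E
```

```text
7.275 [538.996 -37.223 123.728] [ 0.993 -0.119  0.008 -0.   ] [-7.059  7.972 49.909] 10.62083973681813
```

View pics/wrist5.png

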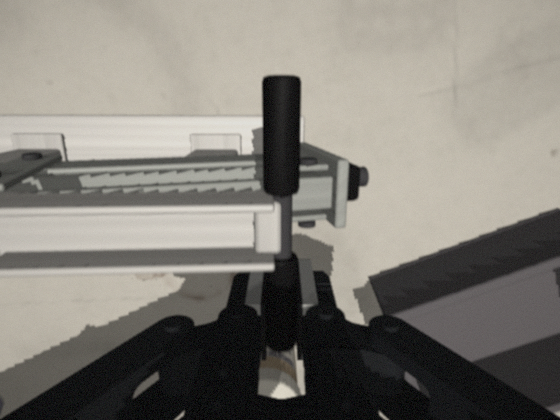

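>>> play_rows(
  motion=[0,0,0,1,0,0,0,50,0,0,1,0,0,0,50,0,0,1,0,0,0,50,0,0,6,0,0,0,50,0,0,12,0,0,0],
)

```text
clock: 7.95
position: [530.7, -39.3, 227.9]
ee_rot: [0.992, -0.123, -0.005, 0.002]
contact_force: [0.6, -0.8, 1.0]
gripper_width: 42.7
```

```bash
python3 - <<'E'
from h import *
np.set_printoptions(precision=3,suppress=True)
s=arm.read_state(); print(s['clock'],s['position'],s['ee_rot'],s['contact_force'],s['gripper_width'])
snap('scene','scene6')
im,d=snap('wrist','wrist6'); P=cloud('wrist',d)
a=np.array([.2406,.9706]);n=np.array([.9706,-.2406]); S=P[...,:2]@a; L=P[...,:2]@n
m=(np.abs(L-520)<18)&(P[...,2]>100)&(S<200); q=P[m]; print(len(q),np.percentile(S[m],[5,50,95]),np.percentile(P[m][:,2],[50,95]))
E
```

```text
7.95 [530.713 -39.276 227.93 ] [ 0.992 -0.123 -0.005  0.002] [ 0.629 -0.832  0.995] 42.7036157595667
14045 [ 41.394  92.563 138.396] [292.23 310.06]
```

View pics/wrist6.png

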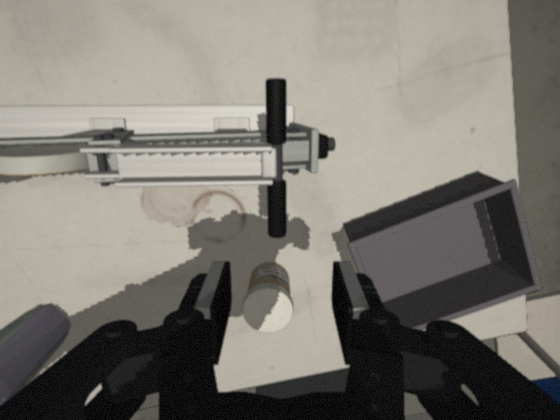

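View pics/scene6.png

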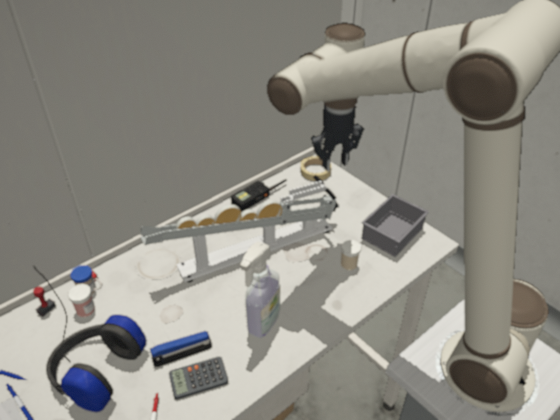

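```bash
python3 - <<'E'
from h import *
np.set_printoptions(precision=3,suppress=True)
P=np.load('topP.npy')
m=(P[...,2]>54)&(P[...,2]<72)&(P[...,0]>320)&(P[...,0]<520)&(P[...,1]<-70)&(P[...,1]>-280)
q=P[m][:,:2].astype(np.float32); print(len(q)); print(cv2.minAreaRect(q), cv2.boxPoints(cv2.minAreaRect(q)))
print(arm.read_state()['position'],arm.read_state()['joints'])
E
```

```text
610
((417.5543518066406, -171.85076904296875), (117.97014617919922, 158.35780334472656), 9.004105567932129) [[ 346.904 -102.879]
 [ 371.688 -259.285]
 [ 488.204 -240.822]
 [ 463.421  -84.416]]
[535.726 -39.007 235.383] [ 0.231  0.228 -0.209  0.003 -1.125  1.094]
```

>>> play_rows(
  motion=[50,1,2,3,0,0,10,50,2,5,6,0,0,20,50,3.5,9,8,0,0,30,50,5,12,8,0,0,40,50,6.5,15,8,0,0,50],
)

```text
clock: 8.68
position: [597.6, 111.9, 307.8]
ee_rot: [0.95, 0.311, -0.003, 0.0]
contact_force: [0.2, 0.5, 0.2]
gripper_width: 42.8
```

>>> play_rows(
  motion=[50,0,0,0,0,0,10,50,0,0,0,0,0,20,50,0,0,0,0,0,30,50,0,0,0,0,0,40,50,0,0,0,0,0,40],
)

```text
clock: 9.3
position: [597.4, 110.9, 307.7]
ee_rot: [0.789, 0.614, -0.002, -0.001]
contact_force: [0.3, 0.6, 0.2]
gripper_width: 42.8
```

```bash
python3 - <<'E'
from h import *
np.set_printoptions(precision=3,suppress=True)
s=arm.read_state(); print(s['clock'],s['position'],s['ee_rot'],s['joints'],s['gripper_width'])
im,d=snap('wrist','wrist7'); P=cloud('wrist',d); np.save('P7.npy',P)
a=np.array([.2406,.9706]);n=np.array([.9706,-.2406]); S=P[...,:2]@a; L=P[...,:2]@n
m=(np.abs(L-561)<30)&(P[...,2]>110)&(P[...,2]<200)&(S<340)
for s0 in range(190,340,5):
    k=m&(S>=s0)&(S<s0+5)
    if k.sum()>3: print(s0,k.sum(),np.percentile(L[k],[2,98]),np.percentile(P[k][:,2],[50,98]))
E
```

```text
9.3 [597.4   110.936 307.739] [ 0.789  0.614 -0.002 -0.001] [ 0.45   0.317  0.097 -0.    -1.356  2.444] 42.804334987337825
190 258 [549.164 572.409] [143.942 159.475]
195 183 [548.064 573.616] [141.505 145.196]
200 141 [547.212 574.427] [132.343 144.329]
205 107 [546.31  575.143] [136.948 144.512]
210 251 [544.609 577.467] [136.195 144.699]
215 219 [547.222 574.465] [131.336 144.535]
220 135 [547.032 574.387] [128.988 135.512]
225 37 [555.441 566.157] [134.557 137.616]
230 47 [555.419 566.79 ] [140.919 142.636]
235 63 [555.417 566.681] [144.142 146.357]
240 71 [555.407 566.452] [146.973 148.461]
245 70 [555.408 566.33 ] [149.035 150.803]
250 82 [555.414 566.237] [150.02  151.165]
255 83 [555.426 566.193] [149.876 151.389]
260 85 [555.441 566.174] [149.478 151.137]
265 87 [555.451 566.165] [148.502 149.764]
270 105 [551.074 571.144] [146.351 148.388]
275 125 [550.229 571.144] [142.248 145.922]
280 136 [550.259 571.956] [137.029 141.257]
285 162 [549.423 571.807] [128.884 136.602]
290 121 [549.47  571.672] [119.296 129.231]
295 147 [549.522 571.544] [131.816 137.026]
300 143 [549.563 571.463] [137.8   140.354]
305 144 [549.639 571.256] [140.681 142.799]
310 143 [549.684 571.174] [141.528 143.642]
315 163 [549.752 571.889] [141.87  143.631]
320 155 [549.803 571.804] [140.477 142.731]
325 162 [549.861 571.632] [138.143 141.651]
330 158 [549.918 571.539] [134.449 150.642]
335 174 [549.96 571.34] [154.831 162.205]
```

View pics/wrist7.png

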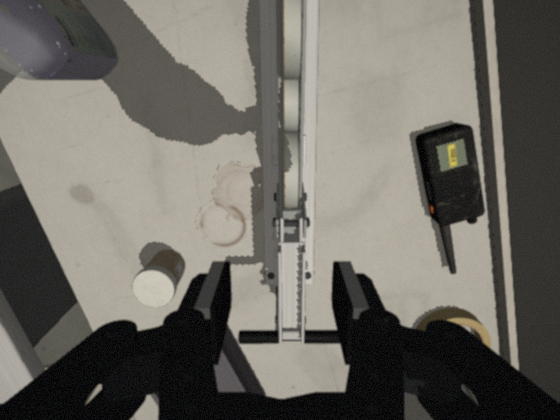

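>>> play_rows(
  motion=[50,0.4,0.1,-4,0,0,0,50,0.8,0.2,-8,0,0,0,50,0.8,0.2,-12,0,0,0,50,0.8,0.2,-14,0,0,0,50,0.8,0.2,-14,0,0,0],
)

```text
clock: 9.98
position: [604.7, 112.8, 167.5]
ee_rot: [0.789, 0.614, -0.003, -0.001]
contact_force: [1.9, 0.7, 0.9]
gripper_width: 42.5
```

```bash
python3 - <<'E'
from h import *
np.set_printoptions(precision=3,suppress=True)
s=arm.read_state(); print(s['clock'],s['position'],s['ee_rot'],s['gripper_width'])
im,d=snap('wrist','wrist8'); 
print(arm.read_state()['position'])
E
```

```text
9.975 [604.738 112.833 167.473] [ 0.789  0.614 -0.003 -0.001] 42.49279934467398
[605.895 113.181 169.349]
```

View pics/wrist8.png

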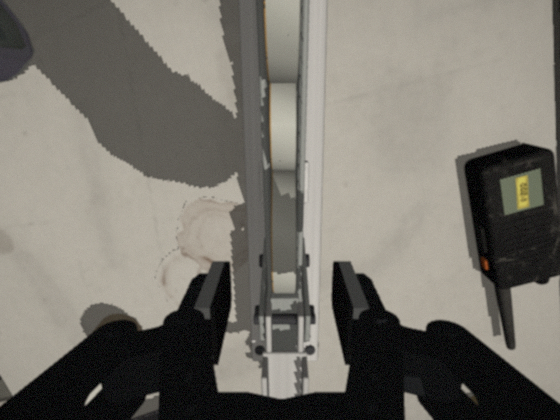

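>>> play_rows(
  motion=[50,0,0,-2.5,0,0,0,50,0,0,-5.4,0,0,0,50,0,0,-5.4,0,0,0,0,0,0,-5.4,0,0,0,0,0,0,-5.4,0,0,0],
)

```text
clock: 10.65
position: [607.2, 114.0, 118.2]
ee_rot: [0.788, 0.615, 0.002, 0.001]
contact_force: [-0.7, -0.6, 1.6]
gripper_width: 11.1
```

>>> play_rows(
  motion=[0,0,0,0,0,0,0,0,0,0,0,0,0,0],
)

```text
clock: 10.9
position: [607.2, 113.9, 118.1]
ee_rot: [0.788, 0.616, 0.002, 0.001]
contact_force: [-2.2, 0.5, 6.9]
gripper_width: 11.0
```

Gripped. Lift square to the rail (slightly upslope) and check.

>>> play_rows(
  motion=[0,0,0.1,2,0,0,0,0,0,0.2,5,0,0,0,0,0,0.2,9,0,0,0,0,0,0.2,13,0,0,0,0,0,0,16,0,0,0],
)

```text
clock: 11.52
position: [606.3, 113.7, 278.2]
ee_rot: [0.788, 0.615, 0.001, 0.0]
contact_force: [0.9, -0.1, -0.7]
gripper_width: 11.0
```

```bash
python3 - <<'E'
from h import *
np.set_printoptions(precision=3,suppress=True)
s=arm.read_state(); print(s['clock'],s['position'],s['ee_rot'],s['gripper_width'],s['joints'])
im,d=snap('wrist','wrist9'); im,d=snap('scene','scene9')
E
```

```text
11.525 [606.339 113.708 278.238] [0.788 0.615 0.001 0.   ] 10.965473707765485 [ 0.447  0.343  0.062  0.    -1.288  2.449]
```

View pics/wrist9.png

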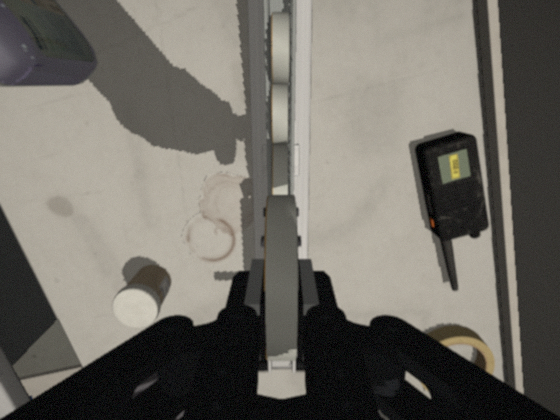

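View pics/scene9.png

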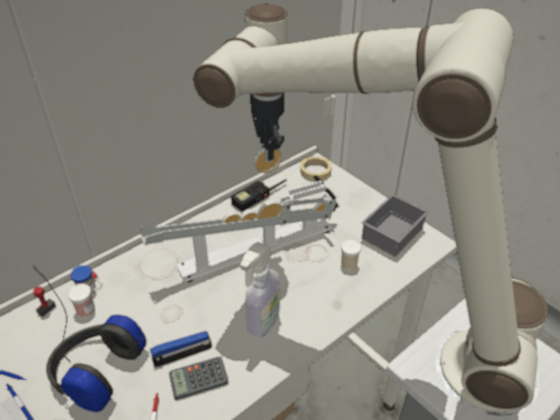

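>>> play_rows(
  motion=[0,-2.3,-3.5,0,0,0,-8,0,-5,-8,0,0,0,-17,0,-7.7,-12.5,0,0,0,-26,0,-10.4,-17,0,0,0,-35,0,-13,-21.5,0,0,0,-44],
)

```text
clock: 12.25
position: [474.5, -102.6, 275.1]
ee_rot: [0.962, 0.273, -0.001, -0.0]
contact_force: [0.4, -0.8, 0.2]
gripper_width: 11.0
```

>>> play_rows(
  motion=[0,-2,-3.5,0,0,0,-8,0,-4,-6.5,-1,0,0,-16,0,-5.5,-9,-3,0,0,-23,0,-5.5,-9,-6,0,0,-23,0,-5.5,-9,-10,0,0,-23],
)

```text
clock: 12.88
position: [420.9, -191.8, 175.2]
ee_rot: [0.997, 0.077, 0.001, 0.0]
contact_force: [0.5, -0.4, -0.6]
gripper_width: 10.7
```

```bash
python3 - <<'E'
from h import *
np.set_printoptions(precision=3,suppress=True)
s=arm.read_state(); print(s['clock'],s['position'],s['ee_rot'],s['gripper_width'],s['joints'])
im,d=snap('wrist','wrist10'); im,d=snap('top','top10')
print(arm.read_state()['position'])
E
```

```text
12.875 [ 420.869 -191.794  175.17 ] [0.997 0.077 0.001 0.   ] 10.716200836648735 [-0.075  0.161 -0.46  -0.    -0.949  1.801]
[ 417.258 -190.796  171.66 ]
```

View pics/wrist10.png

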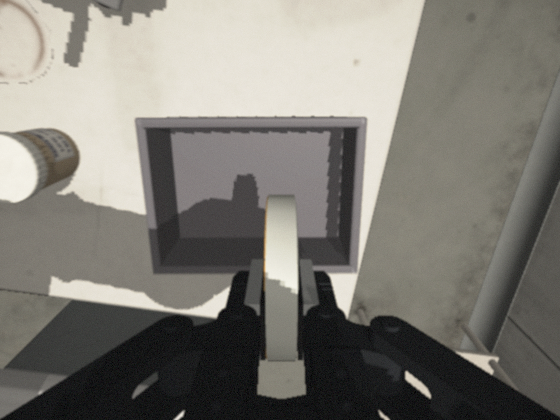

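View pics/top10.png

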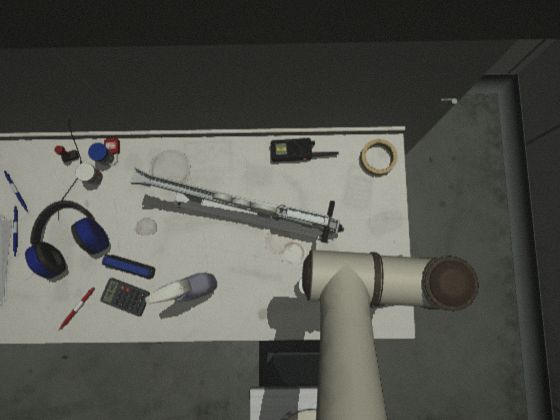

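```bash
python3 - <<'E'
from h import *
d=np.load('pics/wrist10.npy'); P=cloud('wrist',d)
m=(P[...,2]>56)&(P[...,2]<66)&(P[...,0]>340)&(P[...,0]<500)&(P[...,1]<-80)&(P[...,1]>-270)
v,u=np.mgrid[:420,:560]; m&=(v<285)
q=P[m][:,:2].astype(np.float32); print(len(q),cv2.minAreaRect(q),cv2.boxPoints(cv2.minAreaRect(q)))
print(arm.read_state()['position'])
E
```

```text
6590 ((412.25433349609375, -171.15414428710938), (118.18439483642578, 158.0260009765625), 9.117176055908203) [[ 341.38876 -102.50276]
 [ 366.42862 -258.53232]
 [ 483.1199  -239.80553]
 [ 458.08005  -83.77597]]
[ 417.25777818 -190.7956446   171.66047467]
```

>>> play_rows(
  motion=[0,0,0,-4,0,0,0,0,-0.2,0,-8,0,0,0,0,-0.2,0,-11,0,0,0,0,-0.2,0,-11.8,0,0,0,0,-0.2,0,-11.8,0,0,0],
)

```text
clock: 13.6
position: [420.0, -191.5, 58.8]
ee_rot: [0.997, 0.078, 0.0, 0.0]
contact_force: [0.2, 0.5, -0.2]
gripper_width: 11.4
```

>>> play_rows(
  motion=[40,0,0,0,0,0,0,40,0,0,0,0,0,0,40,0,0,2,0,0,0,40,0,0,7,0,0,0,40,0,0,13,0,0,0],
)

```text
clock: 14.22
position: [418.5, -191.3, 189.6]
ee_rot: [0.997, 0.078, -0.001, -0.0]
contact_force: [1.5, -0.5, -0.6]
gripper_width: 34.3
```

```bash
python3 - <<'E'
from h import *
np.set_printoptions(precision=3,suppress=True)
s=arm.read_state(); print(s['clock'],s['position'],s['ee_rot'],s['gripper_width'],s['joints'])
im,d=snap('wrist','wrist11'); im,d=snap('scene','scene11')
cv2.imwrite('pics/scene11c.png',cv2.resize(im[150:300,150:450,::-1],None,fx=2.6,fy=2.6))
print(arm.read_state()['position'])
E
```

```text
14.225 [ 418.489 -191.337  189.559] [ 0.997  0.078 -0.001 -0.   ] 34.31013390849917 [-0.074  0.142 -0.442 -0.    -0.988  1.801]
[ 423.529 -192.435  195.595]
```

View pics/wrist11.png

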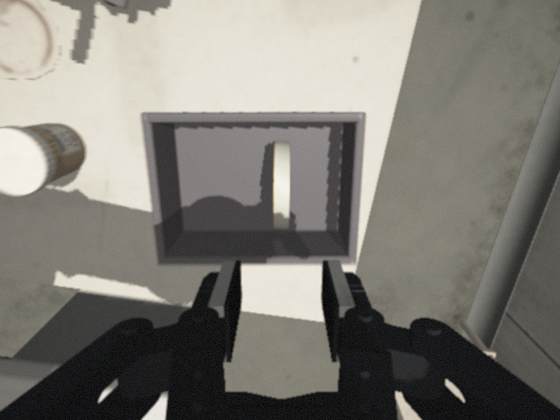

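View pics/scene11c.png

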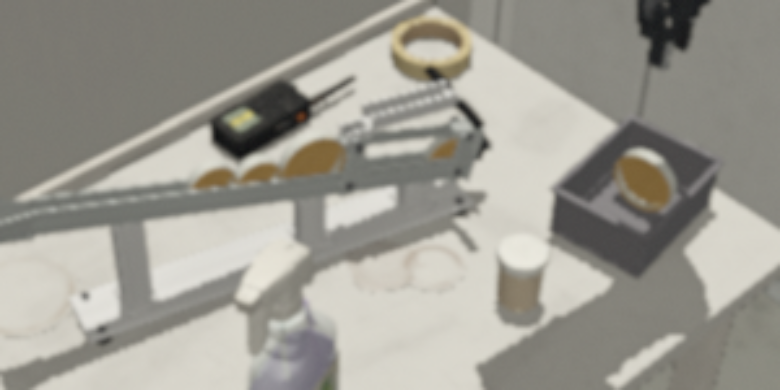

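>>> play_rows(
  motion=[50,0,0.5,4,0,0,5,50,1,3,9,0,0,14,50,3.5,7.5,9,0,0,23,50,6,12,9,0,0,32,50,8.5,16,9,0,0,41],
)

```text
clock: 14.95
position: [504.6, -29.9, 278.7]
ee_rot: [0.905, 0.425, 0.001, 0.0]
contact_force: [0.7, -0.5, -0.7]
gripper_width: 42.5
```

>>> play_rows(
  motion=[50,2.5,4,0,0,0,9,50,5,8,0,0,0,18,50,7.5,11.5,0,0,0,26,50,9.8,14.5,0,0,0,26,50,9.8,14.5,0,0,0,26],
)

```text
clock: 15.58
position: [602.9, 115.5, 277.0]
ee_rot: [0.788, 0.616, -0.0, -0.0]
contact_force: [-0.1, -0.9, 0.6]
gripper_width: 42.8
```

```bash
python3 - <<'E'
from h import *
np.set_printoptions(precision=3,suppress=True)
im,d=snap('wrist','wrist12'); P=cloud('wrist',d)
s=arm.read_state(); print(s['clock'],s['position'],s['ee_rot'],s['joints'],s['gripper_width'])
a=np.array([.2406,.9706]);n=np.array([.9706,-.2406]); S=P[...,:2]@a; L=P[...,:2]@n
m=(np.abs(L-561)<30)&(P[...,2]>110)&(P[...,2]<200)&(S<340)
for s0 in range(225,300,5):
    k=m&(S>=s0)&(S<s0+5)
    if k.sum()>3: print(s0,k.sum(),np.percentile(L[k],[2,98]),np.percentile(P[k][:,2],[50,98]))
E
```

```text
15.625 [602.148 114.308 277.297] [ 0.788  0.616 -0.001 -0.   ] [ 0.451  0.338  0.053 -0.    -1.287  2.446] 42.44888239913833
225 49 [554.532 565.064] [138.775 140.34 ]
230 68 [553.78  565.433] [142.29  144.505]
235 78 [553.833 565.585] [145.391 147.009]
240 84 [553.865 565.452] [147.521 148.96 ]
245 96 [553.895 565.383] [148.712 150.478]
250 99 [553.913 565.311] [149.175 150.562]
255 104 [553.938 565.294] [148.99  150.212]
260 113 [553.935 565.274] [147.941 149.871]
265 114 [553.936 565.286] [146.064 147.574]
270 142 [550.068 570.411] [143.129 145.214]
275 153 [549.502 570.352] [138.383 142.115]
280 186 [548.678 571.031] [130.928 136.8  ]
285 157 [548.748 570.869] [121.398 129.07 ]
290 137 [548.813 570.778] [127.772 134.428]
295 157 [548.89  570.694] [135.168 138.946]
```

View pics/wrist12.png

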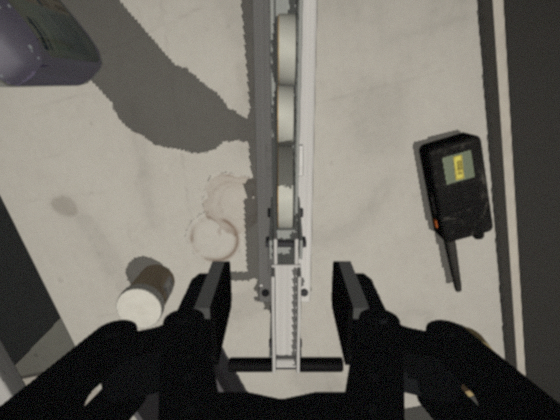

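>>> play_rows(
  motion=[50,0.2,0,-4,0,0,0,50,0.4,-0.1,-8,0,0,0,50,0.4,-0.1,-11,0,0,0,50,0.4,-0.1,-11,0,0,0,50,0.4,-0.1,-11,0,0,0],
)

```text
clock: 16.25
position: [606.9, 112.3, 170.1]
ee_rot: [0.788, 0.615, 0.001, 0.001]
contact_force: [0.8, 0.6, 0.3]
gripper_width: 42.8
```

```bash
python3 - <<'E'
from h import *
np.set_printoptions(precision=3,suppress=True)
im,d=snap('wrist','wrist13')
s=arm.read_state(); print(s['clock'],s['position'],s['ee_rot'])
E
```

```text
16.3 [607.135 112.544 170.389] [0.788 0.615 0.002 0.001]
```

View pics/wrist13.png

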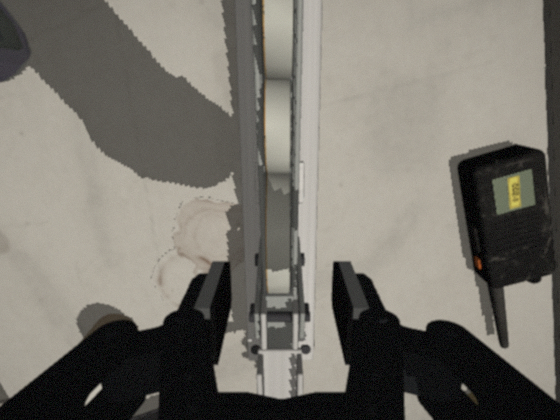

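>>> play_rows(
  motion=[50,0,0,-2.5,0,0,0,50,0,0,-5.4,0,0,0,50,0,0,-5.4,0,0,0,0,0,0,-5.4,0,0,0,0,0,0,-5.4,0,0,0],
)

```text
clock: 16.92
position: [607.7, 113.3, 116.6]
ee_rot: [0.788, 0.616, 0.002, 0.001]
contact_force: [-1.6, 4.4, 4.0]
gripper_width: 11.4
```

>>> play_rows(
  motion=[0,0,0,0,0,0,0,0,0,0,0,0,0,0],
)

```text
clock: 17.18
position: [607.7, 113.8, 116.6]
ee_rot: [0.788, 0.616, 0.002, 0.001]
contact_force: [-2.0, 3.9, 6.2]
gripper_width: 11.4
```

>>> play_rows(
  motion=[0,0,0.1,2,0,0,0,0,0,0.2,5,0,0,0,0,0,0.2,9,0,0,0,0,0,0.2,13,0,0,0,0,0,0,16,0,0,0],
)

```text
clock: 17.8
position: [606.3, 112.5, 276.4]
ee_rot: [0.788, 0.615, 0.001, 0.0]
contact_force: [1.3, 0.1, -0.3]
gripper_width: 11.0
```

```bash
python3 - <<'E'
from h import *
np.set_printoptions(precision=3,suppress=True)
s=arm.read_state(); print(s['clock'],s['position'],s['ee_rot'],s['gripper_width'])
im,d=snap('wrist','wrist14')
E
```

```text
17.8 [606.27  112.502 276.407] [0.788 0.615 0.001 0.   ] 10.996353347156544
```

View pics/wrist14.png

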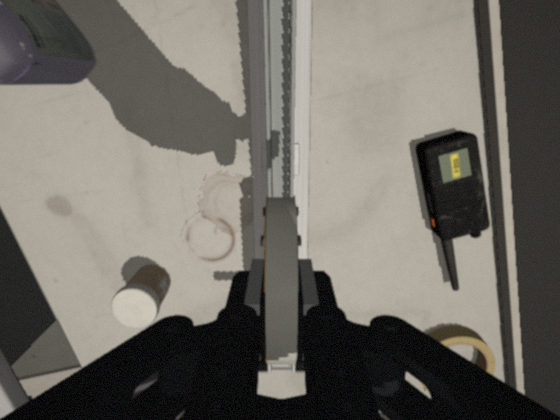

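>>> play_rows(
  motion=[0,-2.5,-3.2,0,0,0,-8,0,-5.2,-7,0,0,0,-17,0,-7.9,-10.8,0,0,0,-26,0,-10.6,-14.5,0,0,0,-35,0,-13.3,-18,0,0,0,-44],
)

```text
clock: 18.48
position: [471.8, -68.7, 274.0]
ee_rot: [0.962, 0.273, -0.0, 0.0]
contact_force: [0.4, -0.6, -0.2]
gripper_width: 11.0
```

>>> play_rows(
  motion=[0,-2,-3,0,0,0,-8,0,-4,-5.5,-1,0,0,-16,0,-5.9,-7.6,-3,0,0,-23,0,-5.9,-7.6,-6,0,0,-23,0,-5.9,-7.6,-10,0,0,-23],
)

```text
clock: 19.1
position: [414.3, -143.9, 174.1]
ee_rot: [0.997, 0.078, 0.002, 0.0]
contact_force: [-0.2, -0.2, -1.2]
gripper_width: 11.7
```

```bash
python3 - <<'E'
from h import *
np.set_printoptions(precision=3,suppress=True)
im,d=snap('wrist','wrist15')
s=arm.read_state(); print(s['clock'],s['position'],s['ee_rot'],s['gripper_width'])
E
```

```text
19.15 [ 410.072 -143.147  168.42 ] [ 0.997  0.077 -0.004 -0.001] 11.349900375946897
```

View pics/wrist15.png

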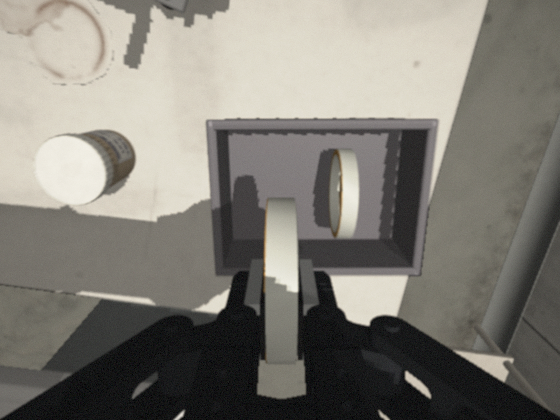

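>>> play_rows(
  motion=[0,0.2,0,-4,0,0,0,0,0.2,0,-8,0,0,0,0,0.2,0,-11,0,0,0,0,0.2,0,-11.8,0,0,0,0,0.2,0,-11.8,0,0,0],
)

```text
clock: 19.77
position: [416.7, -143.5, 56.6]
ee_rot: [0.997, 0.078, 0.0, 0.0]
contact_force: [0.2, 0.9, 0.5]
gripper_width: 11.3
```

>>> play_rows(
  motion=[35,0,0,0,0,0,0,35,0,0,0,0,0,0,35,0,0,2,0,0,0,35,0,0,7,0,0,0,35,0,0,13,0,0,0],
)

```text
clock: 20.4
position: [415.5, -143.4, 187.6]
ee_rot: [0.997, 0.078, -0.001, -0.0]
contact_force: [2.9, -0.3, -0.7]
gripper_width: 29.9
```

```bash
python3 - <<'E'
from h import *
np.set_printoptions(precision=3,suppress=True)
s=arm.read_state(); print(s['clock'],s['position'],s['ee_rot'],s['gripper_width'],s['joints'])
im,d=snap('wrist','wrist16'); im,d=snap('scene','scene16')
cv2.imwrite('pics/scene16c.png',cv2.resize(im[150:300,150:450,::-1],None,fx=2.6,fy=2.6))
print(arm.read_state()['position'])
E
```

```text
20.4 [ 415.456 -143.423  187.642] [ 0.997  0.078 -0.001 -0.   ] 29.942265802701225 [ 0.04   0.108 -0.488  0.    -0.976  1.687]
[ 420.605 -143.938  193.392]
```

View pics/wrist16.png

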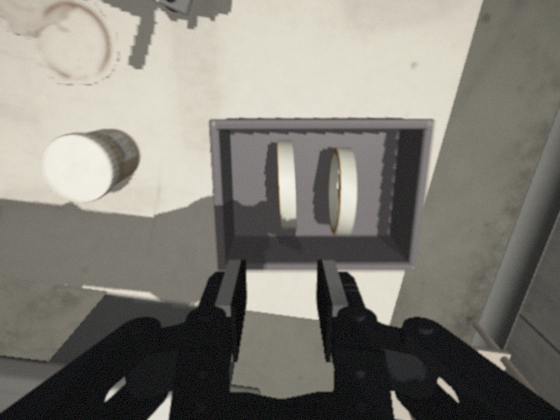

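View pics/scene16c.png

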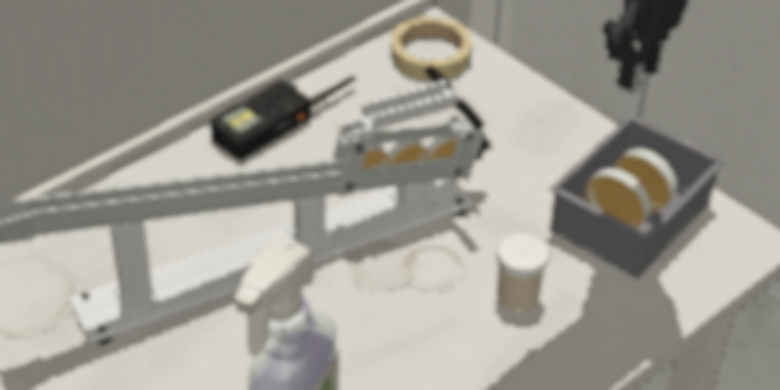

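>>> play_rows(
  motion=[40,0.5,1,3,0,0,-6,40,3,3.5,5,0,0,-12,40,6,6.5,5,0,0,-18,40,9,9,5,0,0,-23,40,11,10.4,5,0,0,-23],
)

```text
clock: 21.12
position: [527.2, -38.2, 236.3]
ee_rot: [0.993, -0.122, 0.0, -0.0]
contact_force: [-0.6, -0.4, -0.8]
gripper_width: 34.2
```

>>> play_rows(
  motion=[40,0,0,0,0,0,0,40,0,0,0,0,0,0],
)

```text
clock: 21.38
position: [525.4, -39.7, 236.0]
ee_rot: [0.992, -0.122, -0.0, -0.0]
contact_force: [-0.7, 0.3, 0.5]
gripper_width: 34.3
```

```bash
python3 - <<'E'
from h import *
np.set_printoptions(precision=3,suppress=True)
im,d=snap('wrist','wrist17'); P=cloud('wrist',d)
s=arm.read_state(); print(s['clock'],s['position'],s['ee_rot'],s['joints'])
a=np.array([.2406,.9706]);n=np.array([.9706,-.2406]); S=P[...,:2]@a; L=P[...,:2]@n
m=(P[...,2]>105)&(P[...,2]<165)&(S<130)&(S>60)
for l0 in range(500,620,8):
    k=m&(L>=l0)&(L<l0+8)
    if k.sum()>3: print(l0,k.sum(),np.percentile(S[k],[2,50,98]),np.percentile(P[k][:,2],[50,95]))
E
```

```text
21.425 [525.378 -39.864 236.183] [ 0.992 -0.122 -0.    -0.   ] [ 0.232  0.214 -0.223 -0.    -1.134  1.093]
508 160 [86.362 92.345 98.557] [144.896 146.607]
516 217 [86.351 92.286 98.451] [145.208 146.668]
524 221 [86.338 92.228 98.291] [144.988 146.626]
532 230 [86.325 92.16  98.84 ] [144.977 146.649]
540 235 [86.312 92.083 98.74 ] [145.124 146.722]
548 972 [ 88.885 110.14  129.242] [144.716 155.358]
556 797 [ 89.466 108.839 129.134] [140.582 145.313]
564 723 [ 89.409 107.345 128.966] [143.339 155.399]
572 505 [ 86.879  98.244 128.481] [145.766 155.319]
580 278 [86.248 92.317 98.615] [145.011 146.774]
588 294 [86.235 92.243 98.463] [145.119 146.55 ]
596 307 [86.222 92.701 98.974] [144.937 146.724]
604 319 [86.209 92.133 98.819] [144.843 146.725]
612 23 [87.058 92.656 97.822] [144.34  145.582]
```

View pics/wrist17.png

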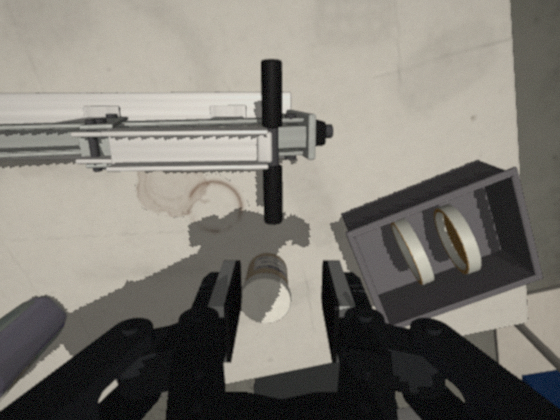

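>>> play_rows(
  motion=[40,0.4,0.2,-4,0,0,0,40,0.75,0.3,-8,0,0,0,40,0.75,0.3,-11.6,0,0,0,0,0.75,0.3,-11.6,0,0,0,0,0.75,0.3,-11.6,0,0,0],
)

```text
clock: 22.05
position: [532.0, -35.5, 120.4]
ee_rot: [0.992, -0.123, -0.002, -0.001]
contact_force: [-3.7, 7.8, -1.7]
gripper_width: 11.0
```

>>> play_rows(
  motion=[0,0,0,0,0,0,0,0,0,0,0,0,0,0],
)

```text
clock: 22.3
position: [532.0, -35.4, 121.0]
ee_rot: [0.992, -0.122, -0.001, -0.001]
contact_force: [-4.9, 6.6, -3.4]
gripper_width: 11.0
```

```bash
python3 - <<'E'
from h import *
np.set_printoptions(precision=3,suppress=True)
s=arm.read_state(); print(s['clock'],s['position'],s['ee_rot'],s['contact_force'],s['gripper_width'])
snap('wrist','wrist18')
th=np.radians(np.linspace(177.5,22,17))
p=np.c_[118*np.cos(th),118*np.sin(th)]/10
for i0 in (0,5,10,15):
    print([(float(round(.2406*(q-p[i0])[0],2)),float(round(.9706*(q-p[i0])[0],2)),float(round((q-p[i0])[1],2))) for q in p[i0+1:i0+6]])
E
```

```text
22.3 [532.001 -35.447 121.027] [ 0.992 -0.122 -0.001 -0.001] [-4.878  6.572 -3.398] 10.95637003539211
[(0.06, 0.25, 1.98), (0.2, 0.82, 3.89), (0.42, 1.69, 5.68), (0.71, 2.85, 7.28), (1.05, 4.25, 8.67)]
[(0.4, 1.61, 1.12), (0.84, 3.38, 1.94), (1.3, 5.25, 2.45), (1.78, 7.19, 2.62), (2.26, 9.12, 2.45)]
[(0.47, 1.88, -0.5), (0.9, 3.65, -1.32), (1.3, 5.26, -2.44), (1.65, 6.66, -3.82), (1.94, 7.82, -5.43)]
[(0.22, 0.88, -1.78)]
```

View pics/wrist18.png

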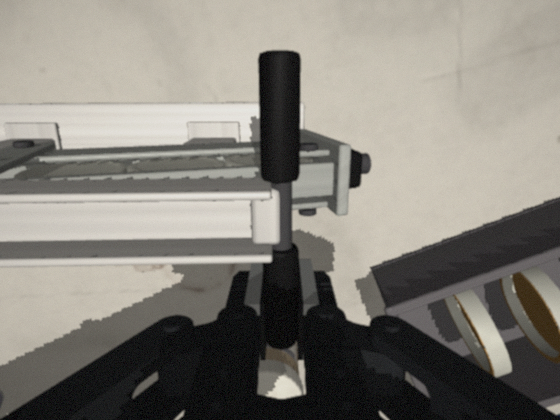

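Bar is gripped (11 mm); swing back.

>>> play_rows(
  motion=[0,0.06,0.25,2,0,0,0,0,0.2,0.8,3.9,0,0,0,0,0.42,1.7,5.7,0,0,0,0,0.7,2.85,7.3,0,0,0,0,1.05,4.25,8.7,0,0,0],
)

```text
clock: 22.98
position: [542.2, 6.0, 208.4]
ee_rot: [0.992, -0.123, -0.002, 0.0]
contact_force: [-4.7, 1.3, -2.8]
gripper_width: 11.2
```

>>> play_rows(
  motion=[0,0.4,1.6,1.1,0,0,0,0,0.84,3.4,1.95,0,0,0,0,1.3,5.25,2.45,0,0,0,0,1.78,7.2,2.6,0,0,0,0,2.26,9.1,2.45,0,0,0],
)

```text
clock: 23.6
position: [565.4, 97.0, 235.2]
ee_rot: [0.993, -0.122, -0.0, 0.001]
contact_force: [-7.6, -1.8, 2.8]
gripper_width: 10.7
```

>>> play_rows(
  motion=[0,0.47,1.9,-0.5,0,0,0,0,0.9,3.65,-1.3,0,0,0,0,1.3,5.25,-2.4,0,0,0,0,1.65,6.65,-3.8,0,0,0,0,1.94,7.8,-5.4,0,0,0],
)

```text
clock: 24.22
position: [586.9, 175.7, 176.9]
ee_rot: [0.993, -0.122, 0.001, 0.0]
contact_force: [-0.8, -4.1, -0.2]
gripper_width: 10.6
```

```bash
python3 - <<'E'
from h import *
np.set_printoptions(precision=3,suppress=True)
s=arm.read_state(); print(s['clock'],s['position'],s['ee_rot'],s['contact_force'],s['gripper_width'])
snap('wrist','wrist19')
E
```

```text
24.225 [586.868 175.737 176.88 ] [ 0.993 -0.122  0.001  0.   ] [-0.794 -4.137 -0.209] 10.593239882030778
```

View pics/wrist19.png

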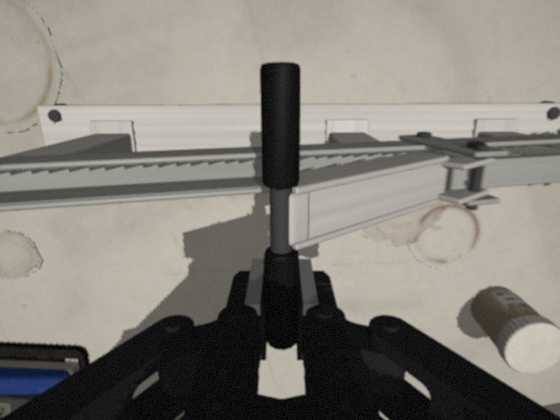

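>>> play_rows(
  motion=[0,0.16,0.63,-1.2,0,0,0,0,0.27,1.09,-2.4,0,0,0,0,0.34,1.37,-3.35,0,0,0,0,0.34,1.37,-3.35,0,0,0],
)

```text
clock: 24.78
position: [589.9, 188.5, 143.7]
ee_rot: [0.993, -0.122, 0.0, 0.0]
contact_force: [0.2, -2.3, 3.0]
gripper_width: 11.0
```

>>> play_rows(
  motion=[0,0.03,0.12,-0.5,0,0,0,0,0.05,0.2,-1,0,0,0,0,0.05,0.2,-1,0,0,0],
)

```text
clock: 25.15
position: [590.2, 190.7, 133.3]
ee_rot: [0.992, -0.123, -0.0, -0.0]
contact_force: [0.7, -2.7, -0.9]
gripper_width: 10.8
```

>>> play_rows(
  motion=[0,0.01,0.05,-0.4,0,0,0,0,0.02,0.07,-0.8,0,0,0,0,0.02,0.07,-0.8,0,0,0],
)

```text
clock: 25.52
position: [590.5, 191.1, 129.9]
ee_rot: [0.993, -0.122, 0.001, 0.0]
contact_force: [-5.8, -4.3, 15.8]
gripper_width: 10.7
```

>>> play_rows(
  motion=[0,0,0,0.3,0,0,0,40,0,0,0.3,0,0,0,40,0,0,0.3,0,0,0,40,0,0,4,0,0,0,40,0,0,9,0,0,0],
)

```text
clock: 26.15
position: [589.4, 191.8, 215.1]
ee_rot: [0.993, -0.122, -0.002, 0.001]
contact_force: [0.4, 0.7, -0.2]
gripper_width: 34.3
```

>>> play_rows(
  motion=[40,-1,-1,5,0,0,0,40,-2,-2,10,0,0,0,40,-3,-3,14,0,0,0,40,-3,-3,14,0,0,0,40,-3,-3,14,0,0,0],
)

```text
clock: 26.78
position: [559.9, 162.0, 355.2]
ee_rot: [0.993, -0.122, -0.001, -0.0]
contact_force: [0.2, -0.0, -1.4]
gripper_width: 34.5
```

```bash
python3 - <<'E'
from h import *
np.set_printoptions(precision=3,suppress=True)
im,d=snap('wrist','wrist20'); P=cloud('wrist',d)
s=arm.read_state(); print(s['clock'],s['position'],s['contact_force'])
a=np.array([.2406,.9706]);n=np.array([.9706,-.2406]); S=P[...,:2]@a; L=P[...,:2]@n
m=(P[...,2]>110)&(P[...,2]<200)&(S<400)&(S>180)
k=m&((np.abs(L-525)<12)|(np.abs(L-597)<12)); print('handle',k.sum(),np.percentile(S[k],[2,50,98]),np.percentile(P[k][:,2],[50,95]))
for s0 in range(190,350,10):
    k=m&(S>=s0)&(S<s0+10)&(np.abs(L-561)<9)
    if k.sum()>3: print(s0,k.sum(),np.percentile(P[k][:,2],[2,50,98]))
im,d=snap('scene','scene20'); cv2.imwrite('pics/scene20c.png',cv2.resize(im[150:300,150:450,::-1],None,fx=2.6,fy=2.6))
E
```

```text
26.825 [559.857 161.859 354.431] [ 0.089 -0.295  0.313]
handle 800 [319.909 325.561 332.177] [154.684 156.463]
190 161 [121.986 123.836 125.991]
200 158 [124.647 132.405 137.541]
210 227 [127.465 130.823 139.587]
220 163 [126.444 129.753 141.854]
230 194 [128.776 130.844 135.906]
240 192 [131.392 133.293 135.269]
250 207 [133.898 135.893 137.606]
260 206 [136.249 138.405 140.464]
270 220 [138.797 140.849 143.077]
280 200 [141.502 143.321 145.266]
290 226 [143.251 145.83  147.963]
300 239 [146.055 148.373 150.318]
310 231 [148.608 151.044 153.535]
320 215 [150.684 153.172 154.879]
330 32 [117.035 123.669 135.373]
340 41 [115.9   124.46  128.036]
```

View pics/wrist20.png

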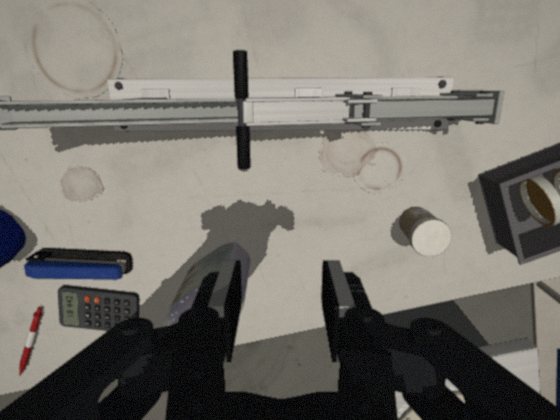

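View pics/scene20c.png

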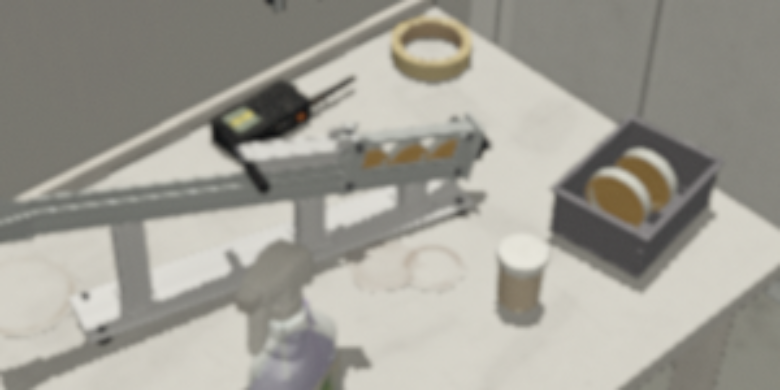

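```bash
python3 - <<'E'
from h import *
s=arm.read_state(); print(s['clock'],s['joint_vel'],s['contact_force']); print(arm.job_done())
E
```

```text
26.875 [-8.05886945e-04  6.49165422e-03  2.10136930e-03  3.57507984e-03
 -3.51089280e-03  9.13045450e-05] [-0.21728612 -0.24553401 -0.12953804]
the job is handed in; nothing more can be done
None
```

The chute is cleared, and I handed the job in at 26.9 s. I swung the guard over onto the rail by its handle and moved each big lid from the jam point to the reject bin. I then swung the guard back and let go with the arm clear.

**Last checks:**
- **Big lids:** both stand on edge inside the grey bin.
- **Small lids:** the three small lids stand in a row at the end stop under the rail.
- **Guard:** it is shut, lying parallel to the lane, with a measured slope of 0.249 against the lane's tan 0.244 = 0.249.
- **Other objects:** the bottle, pot and tape roll look untouched in the pictures. I did not measure their positions again at the end.

**Two things that disagreed or stood out:**
- **Open position:** the handle came to rest about 11 mm higher on the rail than I had worked out from the given angle. The guard stopped firmly there, and the closing swing matched the measured position.
- **Force:** pressing the guard onto its open stop briefly gave a wrist force of about 50 N through the fingers. That is under the 120 N wrist limit.

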